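# Jack up the drain tray of a safety cabinet and hold it

## Task

First lay the spatula flat in the empty keyed compartment of the drain tray (blade in the wide end) and let go of it. Then stand the small jack on the worktop with its saddle centred under the lift pad of the tray's ear and let go of the jack; press the jack's pump handle all the way down so that the saddle lifts the tray, and finish while holding the handle down: the tray may be carried only by the jack, not by the gripper. Leave everything else where it is.

Things in the scene. Friction and masses are not known exactly. Their poses are not given: they have to be found in the camera images.
- spatula_grip (a point): loose lab spatula lying flat on the worktop, 180 mm long, about 60 g: black plastic handle (110 long, 16 wide, 18 mm tall) and flat steel blade (50 long, 36 wide, 4 mm thick). This point is near the balance point, in the handle, 65 mm from its free end, 9 mm above the underside (half-way up). x runs along the spatula towards the blade, z up
- spatula_blade (a point): centre of the spatula's blade, 90 mm from spatula_grip along x, 2 mm above the underside
- slot (a point): where spatula_grip belongs: on the floor of the tray's empty compartment (next to the ear; floor 78 mm above the worktop). x along it towards its wide end, z up, y towards the tray's hinge. Inside: 200 mm long (x -75 to +125 of this point), 28 mm wide over the handle end (x < +55), 50 mm over the blade end. All walls stand 8 mm above the floor. A laid spatula's spatula_grip stands 9 mm above it
- tray: steel drain tray, 212 x 170 mm, three compartments side by side, hinged along one long edge on a fixed rack on the worktop. Origin in the middle of the hinge line, 68 mm above the worktop; x along the hinge, y from the ear side to the hinge side. Tilts up about the hinge when the ear is lifted, falls back by its weight (about 1.2 kg); starts level
- lift_pad (a point): lift point: on the underside of the flat steel ear (44 mm wide, 5 thick) that sticks out in the middle of the tray's edge opposite the hinge, below the raised dark 20 mm disc on its top; 74 mm above the worktop with the tray down, 208 mm from the hinge line and 64 mm from the slot's centre line towards -y of the tray; the ear ends 25 mm beyond it in -y. From this point the worktop is free for 60 mm towards the rack (+y)
- jack: loose small jack, about 0.8 kg, on the worktop. Origin on its underside, below the middle of the pump block; x along the jack towards the saddle, z up. Base plate 255 mm long (x -150 to +105), 80 wide, 12 thick. Pump block: 40 mm along x, 36 along y, top 90 mm above the underside: grasp it across y. Saddle at x = +75 mm, handle reaches back to x = -150 mm
- jack_grip (a point): centre of the pump block, 75 mm above the jack's underside (15 mm below the block's top), straight above the jack's origin; same axes as the jack
- jack_saddle: the jack's round saddle, 36 mm across, origin at the centre of its top face
- saddle_top (a point): centre of the saddle's top face, at x = +75 mm of the jack, 60 mm above its underside when the handle is up (14 mm below the lift pad); it rises 80 mm per rad of handle, 40 mm at full stroke
- jack_handle: pump handle, a lever with a rubber press pad (40 x 44 x 10 mm) at its end. Origin at its pivot: x = -10 mm on the jack, 60 mm above the underside; the pad's centre is 130 mm from the pivot towards -x of the jack. Starts 0.36 rad above level (its up stop) and goes down 0.5 rad to a stop 0.14 rad below level. Springs back up when let go: no catch. Pressing at the pad takes about 2 to 4 N unloaded, 5 to 8 N under the tray
- pad_top (a point): centre of the press pad's top face: about 110 mm above the worktop with the handle up, 47 mm when fully down
- brush_mid (a point): white brush lying in the middle compartment of the tray, 180 mm long, 22 mm tall; stays there
- slot_brush (a point): middle of the floor of the middle compartment (200 x 50 mm)
- bracket_mid (a point): flat aluminium bracket (132 x 44 x 5 mm) lying in the compartment by the hinge; stays there
- slot_bracket (a point): middle of the floor of the compartment by the hinge (200 x 56 mm)
- tube_rack: blue tube rack, 90 x 130 x 45 mm with tubes to 57 mm; leave alone. Origin under its centre
- tip_box: box with a yellow lid, 87 x 122 x 67 mm; leave alone. Origin under its centre
- dish: pale round dish with a lid, 90 mm across, 18 mm tall; leave alone. Origin under its centre
There are look-alikes about, which are no part of the job. Leave any blue or orange look-alike of the part that bears spatula_grip alone.

How it is judged (in metres and radians):
On the way, in this order (a step that is already met when the one before it is completed fails the run):
1. the spatula lies flat in the keyed compartment, blade in the wide end, released (x of spatula_grip in the frame of slot between -0.016 and 0.016 m and y of spatula_grip in the frame of slot between -0.01 and 0.01 m and z of spatula_grip in the frame of slot below 0.013 m and x of spatula_blade in the frame of slot above 0.07 m and z of spatula_blade in the frame of slot below 0.006 m and angle between the x axis of spatula_grip and the x axis of slot, either way round below 0.12 rad and contact force between the fingers and spatula below 0.1 N), for 0.2 s.
2. the jack stands on the worktop, saddle under the lift pad, handle still up, released (horizontal distance between saddle_top and lift_pad below 0.015 m and height (world z) of jack below 0.005 m and angle between jack's own z axis and vertical below 0.05 rad and contact force between the fingers and jack below 0.1 N and z of saddle_top in the frame of jack below 0.0665 m), for 0.2 s.
At the end, for the whole second after the job is handed in: Robot holds the handle down (over 1 N, saddle risen over 34.5 of its 40 mm); jack stands upright at rest, saddle within 15 mm of the lift pad, carrying it (over 2 N) above 90 mm height; robot off the tray; spatula flat, released, within 16 mm along and 10 mm across, blade in the wide end (all of step 1 and horizontal distance between saddle_top and lift_pad below 0.015 m and height (world z) of jack below 0.005 m and angle between jack's own z axis and vertical below 0.05 rad and z of saddle_top in the frame of jack above 0.0945 m and height (world z) of lift_pad above 0.09 m and contact force between jack_saddle and tray above 2 N and contact force between any of the fingers, the arm and jack_handle above 1 N and contact force between each of the fingers, the arm and tray below 0.2 N and linear speed of tray below 0.1 m/s and linear speed of jack below 0.02 m/s); the arm keeps its last pose, push and grip.
It fails at once if the brush or the bracket is shifted out of place in the tray (distance between brush_mid and slot_brush above 0.04 m or distance between bracket_mid and slot_bracket above 0.045 m).
It fails at once if the tube rack, the tip box or the dish is moved by more than 20 mm (distance of any of tube_rack, tip_box, dish from where it was at the start of the episode above 0.02 m).
It also fails if it takes over 72 s, if anything falls off the work surface, if the arm or the gripper's body presses on something with over 40 N, if the wrist force passes 120 N, or if a joint passes its speed limit or range.

## Robot

A 6-joint arm with a two-finger parallel gripper is mounted at the origin on the work surface. World frame = base frame: x ahead of the robot, y to its left, z up, the work surface at z = 0. Lengths are in m, angles in degrees, forces in N, time in s.
With the tool pointing down it reaches from about 0.35 to 0.875 m from the base axis. Payload 4.2 kg.
Tool frame: the origin (TCP) lies at the very end of the fingers, on their centre line; the grasp point (between the pads) lies r.pinch_z behind it (r.pinch_z is the distance from the TCP to the grasp point, in m); y points along the fingers, z is the direction in which the jaws open and shut, and the axes are right-handed (so a half turn about y gives the same grasp; the last joint's range is limited). The gripper opens to 87 mm and grips with 3 to 60 N. Pads are 19 mm wide; open, the fingers measure 117 mm over their backs; the gripper's body (75 mm by 190 mm) begins 51 mm behind the grasp point.
Start: joints at [-53.594, 22.042, 0.453, 0, -68.411, -14.817], TCP at [0.23, -0.581, 0.223] pointing down, gripper open.
Joint ranges: [-179.83, 179.83], [-69.29, 118.12], [-61.27, 80.66], [-181.25, 117.63], [-171.15, -9.14], [-177.46, 177.46]. Speed limits (degrees/s): [159.86, 159.86, 180, 180, 180, 180].

## Interface

Orientations are given as a 3x3 rotation matrix whose columns are the frame's x, y, z axes.
In Python, from station import sense, capture, camera_params, r gives the robot as it stands.
- The arm moves only by the tool move_arm, never from a script. Its argument "increments" is text: rows parted by semicolons, each of 7 numbers parted by spaces: the closure, from -1 (fully open) to 1 (shut), so that 0 is half open, then the shift along the tool's x, y, z in m, then the turn, a rotation vector about the tool's x, y, z in rad. In form: hand x y z wx wy wz; .... A call has 1 to 8 rows; each row is the pose to reach, as a shift and turn from the pose commanded when the call began, along the tool's axes at that moment; what a row does not reach only later rows make up. A row lasts 1/10 s, in which the tool goes at most 50 mm and 8.59 degrees, less where a joint would pass 70% of its speed; a pose out of reach is approached as far as the arm can. A call with a gripper value outside its range is refused whole. The fingers move at their own pace and stop on an object; the grip force is fixed at half the most. Time passes only in rows, so rows that repeat a pose let the fingers close. It gives the time, the measured TCP pose, the force and the opening at its end, in the units of the state.
- sense(): the state, without advancing time (a new reading comes with each control period).
- capture(name): name is "scene" or "top"; returns (picture, depth): 420x560x3 uint8, red, green, blue; 420x560 float32, m along the optical axis (not along the pixel's ray), 0 where there is no reading.
- camera_params(name): a dict with "fx", "fy", "cx", "cy" (pixels), "xyz" and "orientation" of the camera in the world. Camera axes: x right, y down, z forward; pixel columns grow to the right and rows downward; lengths in m; the calibration is good to about 2 mm. A picture is of the moment at which its call begins. camera_params takes no time and is no camera call.
- r.finish_job(): hands the job in, once; it reports no verdict.
The state is a dict: "time_s": time; "joints": joint angles; "joint_velocities": joint speeds; "effort": joint torques, N m; "tcp_pos": TCP position; "ee_rot": TCP orientation; "wrist_force": force on the tool from outside, world axes, zero at the start; "moment": the same for the moment, N m; "gripper_width": opening from 0.0 (shut) to 1.0 (fully open).
Only numpy, scipy, OpenCV 4.12 (cv2) and the standard library are available. Lean on these libraries where they do the work, as an engineer would, in place of code of your own. Each camera call takes 0.05 s, during which the arm holds its last target.

## Working session

There is one attempt and no reset: what is moved stays moved. The work goes in short steps, Python scripts to look and compute and a tool call to move; the robot and the scene stay as the last step left them, time stands still between calls to the robot, and variables do not carry over. Pictures are saved under pics/ and viewed, and the job is handed in when it is done.

Besides the shell and the picture viewer there is one more tool, called after ">>>" in YAML: its name, and indented under it one key for each argument. move_arm: Moves the arm, as the interface text tells. Its arguments: {"type":"object","properties":{"increments":{"type":"string"}},"required":["increments"]}

```bash
ls; mkdir -p pics
python3 - <<'E'
from station import sense,capture,camera_params,r
import cv2,numpy as np
print(r.pinch_z)
for n in("scene","top"):
    p,d=capture(n); cv2.imwrite(f"pics/{n}0.png",p[:,:,::-1]); np.save(f"pics/{n}0_d.npy",d); np.save(f"pics/{n}0.npy",p)
    print(n,camera_params(n))
print(sense())
E
```

```text
pics
0.0187
scene {'fx': 379.31586426648835, 'fy': 379.31586426648835, 'cx': 283.17049271394967, 'cy': 206.69039702690307, 'xyz': array([1.19801503, 0.43394199, 0.64377803]), 'orientation': array([[-0.55111241,  0.46132241, -0.69531053],
       [ 0.8342546 ,  0.28748917, -0.47049893],
       [-0.01715746, -0.83936381, -0.54329919]])}
top {'fx': 439.13296859080486, 'fy': 439.13296859080486, 'cx': 286.7190968555119, 'cy': 210.38881210254414, 'xyz': array([ 0.42688414, -0.06303529,  1.06429528]), 'orientation': array([[-0.02865072, -0.99671644,  0.07573296],
       [-0.99954781,  0.02925904,  0.00693484],
       [-0.00912794, -0.07550003, -0.99710402]])}
{'time_s': 0.1, 'joints': array([-5.35942693e+01,  2.20860239e+01,  3.89130642e-01, -2.46978939e-02,
       -6.84092519e+01, -1.48163105e+01]), 'joint_velocities': array([-0.08357421, -0.19892385,  0.15972981,  0.04788095,  0.09101066,
       -0.05431531]), 'effort': array([-3.68038018e-04, -3.91689849e+01,  1.87934786e+01,  4.23187003e+00,
        1.34842916e-02, -7.77501259e-05]), 'tcp_pos': array([ 0.22979662, -0.58066679,  0.22158447]), 'ee_rot': array([[ 9.29902901e-01, -7.76897181e-04, -3.67804284e-01],
       [ 3.67805095e-01,  1.72887838e-03,  9.29901298e-01],
       [-8.65488216e-05, -9.99998204e-01,  1.89343576e-03]]), 'wrist_force': array([ 0.27018568, -0.0697985 , -0.16160755]), 'moment': array([ 0.0021598 ,  0.03171612, -0.0050703 ]), 'gripper_width': 0.9994330117191907}
```

View pics/top0.png

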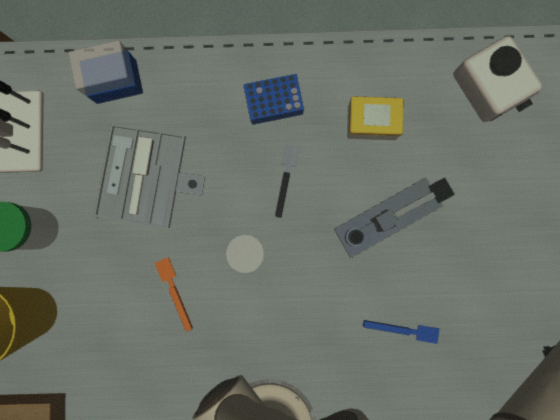

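View pics/scene0.png

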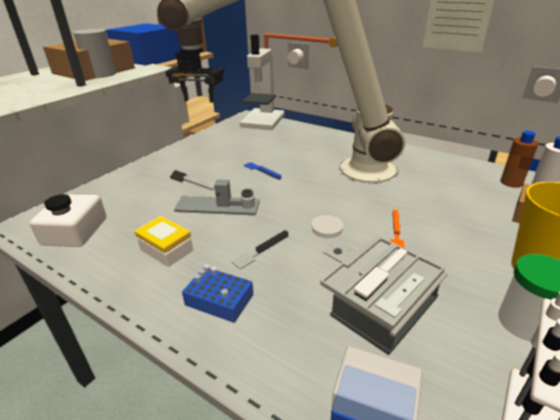

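Candidates for the spatula are the black handle with steel blade at top (285,185), the orange one (175,295) and the blue one (402,330). By the description it is the black and steel one. I'll check it and the tray in close crops.

```bash
cat > h.py <<'E'
import numpy as np,cv2
from station import sense,capture,camera_params,r
def ray(n,u,v):
    c=camera_params(n); d=c['orientation']@np.array([(u-c['cx'])/c['fx'],(v-c['cy'])/c['fy'],1.]); return c['xyz'],d
def onz(n,u,v,z):
    o,d=ray(n,u,v); return o+d*(z-o[2])/d[2]
def proj(n,p):
    c=camera_params(n); q=c['orientation'].T@(np.array(p)-c['xyz']); return np.array([c['fx']*q[0]/q[2]+c['cx'],c['fy']*q[1]/q[2]+c['cy']])
def dep(n,d,u,v):
    c=camera_params(n); z=d[v,u]; return c['xyz']+c['orientation']@np.array([(u-c['cx'])/c['fx']*z,(v-c['cy'])/c['fy']*z,z])
def crop(src,x0,y0,x1,y1,k,out):
    im=np.load(src)[y0:y1,x0:x1,::-1]; cv2.imwrite(out,cv2.resize(im,None,fx=k,fy=k,interpolation=cv2.INTER_CUBIC))
E
python3 - <<'E'
from h import *
crop('pics/top0.npy',90,115,310,245,3.6,'pics/c1.png')
crop('pics/top0.npy',320,165,470,265,5,'pics/c2.png')
E
```

```text
(no output)
```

View pics/c1.png

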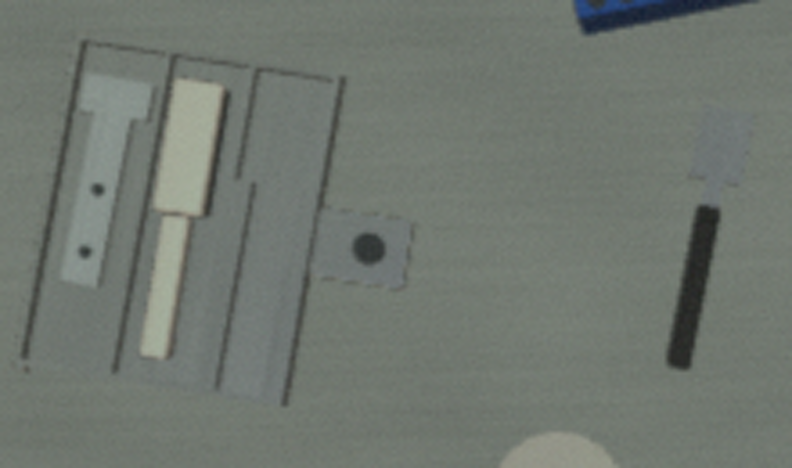

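View pics/c2.png

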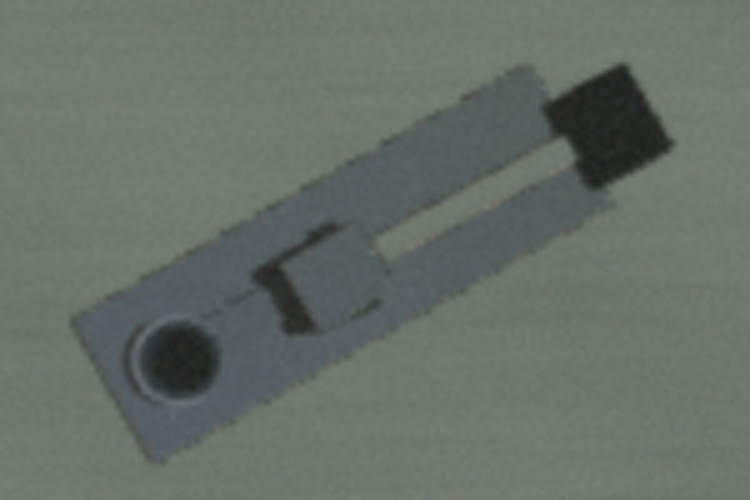

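Run:
```python
from h import *
def C(x,y): return 90+x/3.6-.0, 115+y/3.6
im=np.load('pics/top0.npy'); g=im.astype(int).sum(2)
# handle
def blob(x0,y0,x1,y1,thr):
    m=(g[y0:y1,x0:x1]<thr).astype(np.uint8); n,l,s,c=cv2.connectedComponentsWithStats(m)
    i=1+np.argmax(s[1:,4]); ys,xs=np.where(l==i); return np.c_[xs+x0,ys+y0].astype(np.float32)
p=blob(265,160,300,225,150); rc=cv2.minAreaRect(p); print('handle',rc,len(p))
P=np.array([onz('top',u,v,.018) for u,v in p]); c=P.mean(0); w,V=np.linalg.eigh(np.cov(P[:,:2].T)); a=V[:,1]; a=a*np.sign(a[0])
t=(P[:,:2]-c[:2])@a; print(c,a,np.degrees(np.arctan2(a[1],a[0])),np.ptp(t),'len; wid',np.ptp((P[:,:2]-c[:2])@[-a[1],a[0]]))
mid=c[:2]+a*(t.max()+t.min())/2; print('grip',mid+a*.010)
# blade centre
bc=C(720,143); print('blade',onz('top',*bc,.004))
# pad disc
q=blob(180,175,206,195,230); print(len(q),q.mean(0)); pad=onz('top',*q.mean(0),.081); print('pad',pad)
# outer corners at z=.086
for n,x,y in(('hinge far',83,41),('ear far',343,78),('ear near',286,404),('hinge near',24,358),('w2far',174,55),('w2near',115,370)): print(n,onz('top',*C(x,y),.086))
d=np.load('pics/top0_d.npy')
for n,x,y in(('slotfloor',290,120),('slot narrow',250,300),('narrow hi?',277,370),('ear',340,230)):
    u,v=map(int,np.round(C(x,y))); print(n,dep('top',d,u,v))
def J(x,y): return 320+x/5,165+y/5
print('saddle',onz('top',*J(177,360),.060))
for n,x,y,z in(('blkUL',280,268,.09),('blkUR',350,225,.09),('blkR',392,290,.09),('blkLo',320,332,.09),('base FL',73,318,.012),('base FR',155,463,.012),('base BL',532,64,.012),('base BR',610,207,.012),('padUL',545,105,.11),('padUR',627,65,.11),('padLR',672,145,.11),('padLL',598,190,.11)): print(n,onz('top',*J(x,y),z))
```

```text
handle ((282.2307434082031, 194.34616088867188), (5.295135498046875, 44.12613296508789), 11.309932708740234) 235
[ 0.54513723 -0.04594604  0.018     ] [ 0.97499279 -0.22223647] -12.840425875814063 0.1062661868716468 len; wid 0.01273274163346078
grip [ 0.55517014 -0.0482329 ]
blade [ 0.64361031 -0.06758965  0.004     ]
57 [192.07018 183.52632]
pad [0.56872127 0.15593965 0.081     ]
hinge far [0.70439064 0.33328643 0.086     ]
ear far [0.67554233 0.16893229 0.086     ]
ear near [0.47118866 0.20664914 0.086     ]
hinge near [0.50457627 0.36988059 0.086     ]
w2far [0.69359748 0.27563988 0.086     ]
w2near [0.49542973 0.31304718 0.086     ]
slotfloor [0.65189195 0.20328114 0.07980384]
slot narrow [0.53821296 0.23152058 0.07955095]
narrow hi? [0.4918493  0.21140365 0.08795859]
ear [0.57978177 0.17440225 0.07975511]
saddle [ 0.43774854 -0.21083269  0.06      ]
blkUL [ 0.47681838 -0.25367096  0.09      ]
blkUR [ 0.49502059 -0.2855291   0.09      ]
blkR [ 0.46562117 -0.30275008  0.09      ]
blkLo [ 0.44796482 -0.27008525  0.09      ]
base FL [ 0.45975362 -0.16901577  0.012     ]
base FR [ 0.38964769 -0.20546055  0.012     ]
base BL [ 0.57565635 -0.3944434   0.012     ]
base BR [ 0.50547148 -0.42807841  0.012     ]
padUL [ 0.54360547 -0.36828513  0.11      ]
padUR [ 0.56011844 -0.40492217  0.11      ]
padLR [ 0.52443113 -0.4224889   0.11      ]
padLL [ 0.50571918 -0.38929035  0.11      ]
```

Run:
```python
from h import *
d=np.load('pics/top0_d.npy'); im=np.load('pics/top0.npy')
c=camera_params('top'); v,u=np.mgrid[:420,:560]
P=np.stack([(u-c['cx'])/c['fx']*d,(v-c['cy'])/c['fy']*d,d],-1)@c['orientation'].T+c['xyz']
th=np.radians(-10.4); ex=np.array([np.cos(th),np.sin(th)]); ey=np.array([-ex[1],ex[0]])
o=np.array([.5687,.1559])
X=(P[...,:2]-o)@ex; Y=(P[...,:2]-o)@ey
for nm,lo,hi in(('narrow',-.09,-.02),('wide',.04,.09),('ear',-.015,.015)):
    print(nm)
    for y in np.arange(-.04,.20 if nm!='ear' else .06,.003):
        m=(X>lo)&(X<hi)&(Y>=y)&(Y<y+.003)&(d>0)
        if m.sum(): print('%.4f %.4f %.4f %3d %s'%(y+.0015,np.median(P[m][:,2]),P[m][:,2].max(),m.sum(),im[m].mean(0).astype(int)))
print('x ends')
for x in np.r_[np.arange(-.115,-.09,.003),np.arange(.09,.118,.003)]:
    m=(Y>.055)&(Y<.075)&(X>=x)&(X<x+.003); print('%.4f %.4f %.4f'%(x+.0015,np.median(P[m][:,2]),P[m][:,2].max()))
```

```text
narrow
-0.0385 0.0001 0.0043  36 [112 119 111]
-0.0355 0.0006 0.0036  33 [112 118 110]
-0.0325 0.0003 0.0040  34 [113 119 111]
-0.0295 0.0003 0.0052  37 [112 119 111]
-0.0265 0.0005 0.0048  35 [112 120 111]
-0.0235 0.0013 0.0817  37 [112 118 110]
-0.0205 0.0013 0.0813  37 [112 119 111]
-0.0175 0.0005 0.0817  36 [112 119 111]
-0.0145 0.0002 0.0785  36 [113 120 112]
-0.0115 0.0010 0.0779  39 [113 120 111]
-0.0085 0.0008 0.0803  37 [112 119 111]
-0.0055 0.0005 0.0813  32 [113 120 112]
-0.0025 0.0002 0.0794  40 [113 120 111]
0.0005 0.0007 0.0834  36 [113 121 112]
0.0035 0.0009 0.0831  34 [113 120 112]
0.0065 0.0004 0.0820  41 [113 120 111]
0.0095 0.0010 0.0815  39 [113 120 112]
0.0125 -0.0002 0.0792  34 [113 120 111]
0.0155 0.0004 0.0804  36 [113 120 111]
0.0185 0.0008 0.0795  39 [113 119 111]
0.0215 0.0015 0.0803  34 [112 119 111]
0.0245 0.0005 0.0786  36 [113 120 112]
0.0275 0.0004 0.0805  38 [113 120 112]
0.0305 0.0008 0.0803  39 [113 120 111]
0.0335 0.0012 0.0883  34 [111 118 110]
0.0365 0.0798 0.0895 115 [ 96 101  96]
0.0395 0.0851 0.0899  73 [111 118 113]
0.0425 0.0044 0.0912  80 [
[... 6341 characters left out ...]
]
0.0545 0.0779 0.0817  16 [114 121 117]
0.0575 0.0780 0.0814  19 [113 120 116]
0.0605 0.0786 0.0815  16 [114 120 116]
x ends
-0.1135 0.0008 0.0033
-0.1105 -0.0008 0.0025
-0.1075 0.0014 0.0897
-0.1045 0.0862 0.0883
-0.1015 0.0799 0.0876
-0.0985 0.0784 0.0832
-0.0955 0.0783 0.0813
-0.0925 0.0795 0.0820
-0.0895 0.0790 0.0816
0.0915 0.0784 0.0829
0.0945 0.0783 0.0820
0.0975 0.0789 0.0823
0.1005 0.0792 0.0882
0.1035 0.0863 0.0898
0.1065 0.0864 0.0869
0.1095 -0.0016 -0.0016
0.1125 -0.0023 -0.0023
0.1155 0.0012 0.0012
  return _methods._mean(a, axis=axis, dtype=dtype,
  ret = ret.dtype.type(ret / rcount)
Traceback (most recent call last):
ValueError: zero-size array to reduction operation maximum which has no identity
```

Crop c1 shows the black and steel spatula with its handle from about (282,215) to (287,173) and blade near (290,155), so the choice stands. The keyed slot's wide end is up-image (+x), and the ear disc is at (192,183.5). Crop c2 shows the jack with its saddle at (355,237) and pad at (442,190). The sizes I measured (spatula 90 mm grip to blade, jack 75 mm saddle to block, base 252 mm, slot 64 mm from pad) agree with the description.

```bash
cat >> h.py <<'E'
def goto(p,yaw,wobble=True):
    s=sense(); R=s['ee_rot']; y=np.radians(yaw)
    T=np.array([[np.cos(y),0,-np.sin(y)],[np.sin(y),0,np.cos(y)],[0,-1,0]])
    from scipy.spatial.transform import Rotation as Q
    print('xyz',np.round(R.T@(np.array(p)-s['tcp_pos']),4),'rot',np.round(Q.from_matrix(R.T@T).as_rotvec(),4),'t',s['time_s'],'F',np.round(s['wrist_force'],1),'w',round(s['gripper_width'],3),'tcp',np.round(s['tcp_pos'],4))
E
python3 - <<'E'
from h import *
print('dish',onz('top',244,254,.018),'box',onz('top',377,110,.067),'tubes',onz('top',273,92,.045))
s=np.array([.5687,.1559]);dish=onz('top',244,254,.018)[:2]
for a in(79.6,85,90,95):
    d=np.array([np.cos(np.radians(a)),np.sin(np.radians(a))]); n=np.array([-d[1],d[0]]); v=dish-s
    print(a,'along',v@d,'across',v@n,'block',s-.075*d,'pad',s-.215*d)
goto([.5552,-.0482,.06],-12.84)
E
```

```text
dish [0.40555009 0.04858449 0.018     ] box [ 0.72930588 -0.27154147  0.067     ] tubes [ 0.78737142 -0.03143347  0.045     ]
79.6 along -0.13500415861360746 across 0.14109709630875994 block [0.55516106 0.08213214] pad [ 0.52988838 -0.05556787]
85 along -0.12112659563119148 across 0.15317591605905082 block [0.56216332 0.0811854 ] pad [ 0.54996152 -0.05828186]
90 along -0.10731551163051624 across 0.16314991386210442 block [0.5687 0.0809] pad [ 0.5687 -0.0591]
95 along -0.09268769178745515 across 0.17188224230805602 block [0.57523668 0.0811854 ] pad [ 0.58743848 -0.05828186]
xyz [0.4985 0.1623 0.3752] rot [-0.0018  0.6007 -0.0007] t 0.1 F [ 0.3 -0.1 -0.2] w 0.999 tcp [ 0.2298 -0.5807  0.2216]
```

>>> move_arm:
  increments: "0 0.04 0 0.03 0 0.05 0; 0 0.08 0 0.06 0 0.15 0; 0 0.12 0 0.09 0 0.25 0; 0 0.16 0 0.12 0 0.35 0; 0 0.2 0 0.15 0 0.45 0; 0 0.24 0 0.18 0 0.55 0; 0 0.28 0 0.21 0 0.6 0; 0 0.32 0 0.24 0 0.6 0"

```text
time_s: 0.9
tcp_pos: [0.4397, -0.2382, 0.2224]
ee_rot: [[0.975, -0.0, 0.222], [-0.222, 0.0, 0.975], [-0.0, -1.0, 0.0]]
wrist_force: [0.7, -0.2, 0.6]
gripper_width: 0.506
```

```bash
python3 -c "
from h import *
goto([.5552,-.0482,.06],-12.84)"
```

```text
xyz [0.0705 0.1624 0.2109] rot [-0.0001  0.0001 -0.0003] t 0.9 F [ 0.7 -0.2  0.6] w 0.506 tcp [ 0.4397 -0.2382  0.2224]
```

>>> move_arm:
  increments: "0 0.015 0 0.04 0 0 0; 0 0.03 0 0.08 0 0 0; 0 0.04 0.01 0.12 0 0 0; 0 0.055 0.04 0.16 0 0 0; 0 0.0705 0.08 0.2 0 0 0; 0 0.0705 0.12 0.211 0 0 0; 0 0.0705 0.15 0.211 0 0 0; 0 0.0705 0.16 0.211 0 0 0"

```text
time_s: 1.7
tcp_pos: [0.5519, -0.0497, 0.0585]
ee_rot: [[0.975, -0.008, 0.221], [-0.221, -0.001, 0.975], [-0.008, -1.0, -0.003]]
wrist_force: [-0.3, -0.2, -0.2]
gripper_width: 0.501
```

Run:
```python
from h import *
goto([.5552,-.0482,.0105],-12.84)
for n in("scene","top"):
    p,d=capture(n); np.save(f"pics/{n}1.npy",p)
crop('pics/top1.npy',230,130,330,230,6,'pics/d1.png')
crop('pics/scene1.npy',200,190,340,290,5,'pics/d2.png')
```

```text
xyz [0.0033 0.048  0.0023] rot [ 0.0028  0.0015 -0.0079] t 1.7 F [-0.3 -0.2 -0.2] w 0.501 tcp [ 0.5519 -0.0497  0.0585]
```

View pics/d2.png

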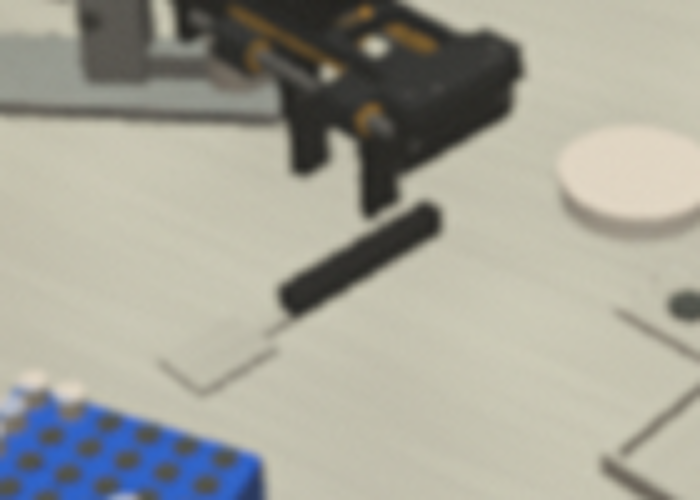

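>>> move_arm:
  increments: "0 0 0.015 0 0 0 0; 0 0 0.03 0 0 0 0; 0 0 0.035 0 0 0 0; 0 0 0.035 0 0 0 0; 0 0 0.035 0 0 0 0"

```text
time_s: 2.3
tcp_pos: [0.5557, -0.0502, 0.0291]
ee_rot: [[0.975, 0.003, 0.221], [-0.221, 0.0, 0.975], [0.003, -1.0, 0.001]]
wrist_force: [0.7, -0.3, 0.7]
gripper_width: 0.501
```

```bash
python3 -c "
from h import *
goto([.5552,-.0482,.0105],-12.84)"
```

```text
xyz [-0.001   0.0186  0.0018] rot [-0.0008  0.0008  0.0026] t 2.3 F [ 0.7 -0.3  0.7] w 0.501 tcp [ 0.5557 -0.0502  0.0291]
```

>>> move_arm:
  increments: "0 0 0.01 0.002 0 0 0; 0 0 0.018 0.002 0 0 0; 0 0 0.018 0.002 0 0 0; 0.3 0 0.018 0.002 0 0 0; 0.6 0 0.018 0.002 0 0 0; 1 0 0.018 0.002 0 0 0; 1 0 0.018 0.002 0 0 0; 1 0 0.018 0.002 0 0 0"

```text
time_s: 3.1
tcp_pos: [0.5553, -0.0481, 0.0098]
ee_rot: [[0.975, 0.0, 0.221], [-0.221, 0.0, 0.975], [0.0, -1.0, 0.0]]
wrist_force: [-0.1, 0.5, 1.0]
gripper_width: 0.18
```

```bash
python3 -c "
from h import *
goto([.5552,-.0482,.0105],-12.84)"
```

```text
xyz [-0.     -0.0007 -0.0001] rot [-0.0002  0.001   0.0004] t 3.1 F [-0.1  0.5  1. ] w 0.18 tcp [ 0.5553 -0.0481  0.0098]
```

>>> move_arm:
  increments: "1 0 0 0 0 0 0; 1 0 -0.02 0 0 0 0; 1 0 -0.05 0 0 0 0; 1 0 -0.09 0 0 0 0; 1 0 -0.125 0 0 0 0; 1 0 -0.125 0 0 0 0"

```text
time_s: 3.7
tcp_pos: [0.5586, -0.0479, 0.1401]
ee_rot: [[0.975, 0.011, 0.22], [-0.22, 0.001, 0.975], [0.011, -1.0, 0.003]]
wrist_force: [0.8, 0.8, -0.6]
gripper_width: 0.179
```

Run:
```python
from h import *
goto([.5562,.2238,.135],-10.4)
for n in("scene","top"):
    p,d=capture(n); np.save(f"pics/{n}2.npy",p)
crop('pics/top2.npy',230,110,350,230,5,'pics/e1.png')
crop('pics/scene2.npy',180,140,360,290,4,'pics/e2.png')
```

```text
xyz [-0.0622  0.0053  0.2645] rot [-0.0031 -0.0406  0.011 ] t 3.7 F [ 0.8  0.8 -0.6] w 0.179 tcp [ 0.5586 -0.0479  0.1401]
```

View pics/e2.png

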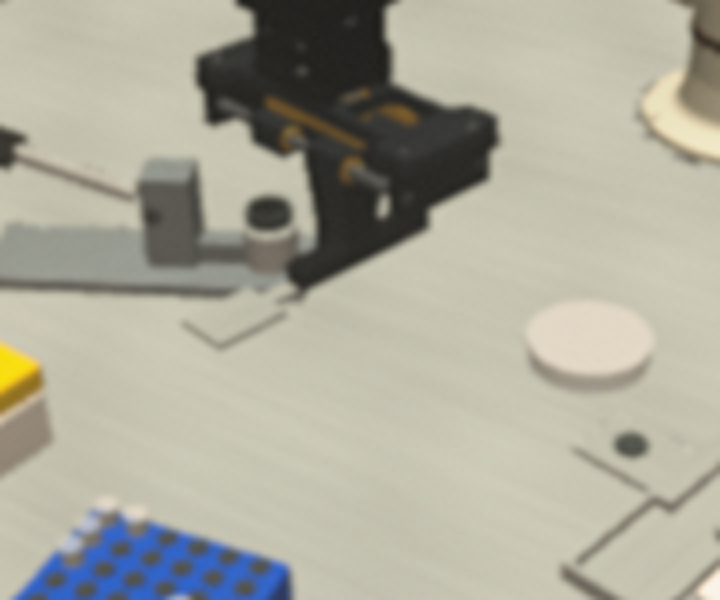

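View pics/e1.png

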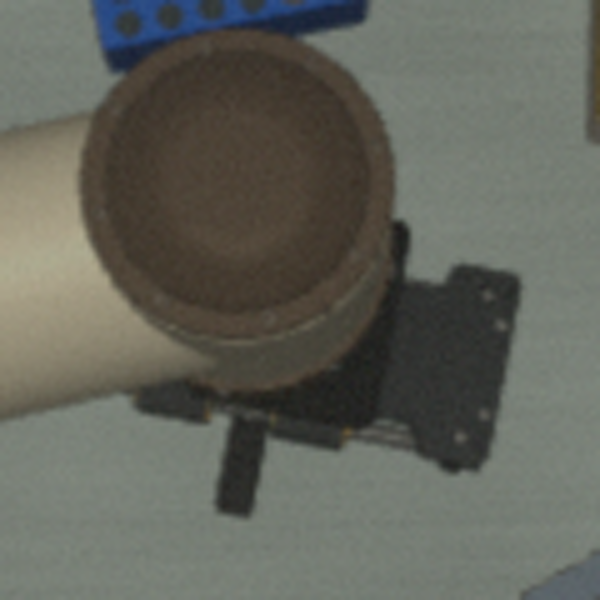

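>>> move_arm:
  increments: "1 -0.008 0 0.035 0 -0.02 0; 1 -0.017 0 0.07 0 -0.04 0; 1 -0.025 0 0.105 0 -0.04 0; 1 -0.034 0 0.14 0 -0.04 0; 1 -0.042 0 0.18 0 -0.04 0; 1 -0.05 0 0.215 0 -0.04 0; 1 -0.058 0 0.25 0 -0.04 0; 1 -0.06 0 0.2645 0 -0.04 0"

```text
time_s: 4.6
tcp_pos: [0.5541, 0.2254, 0.1323]
ee_rot: [[0.984, -0.003, 0.18], [-0.18, -0.002, 0.984], [-0.003, -1.0, -0.002]]
wrist_force: [0.1, -0.3, -0.9]
gripper_width: 0.18
```

>>> move_arm:
  increments: "1 0 0 0 0 0 0; 1 0 0 0 0 0 0; 1 0 0 0 0 0 0"

```text
time_s: 4.9
tcp_pos: [0.5547, 0.2216, 0.1339]
ee_rot: [[0.983, -0.002, 0.184], [-0.184, -0.001, 0.983], [-0.001, -1.0, -0.001]]
wrist_force: [-0.2, -0.5, -1.1]
gripper_width: 0.177
```

Run:
```python
from h import *
goto([.5562,.2238,.0895],-10.4)
for n in("scene","top"):
    p,d=capture(n); np.save(f"pics/{n}3.npy",p)
crop('pics/top3.npy',90,110,250,240,5,'pics/f1.png')
crop('pics/scene3.npy',280,170,470,350,4,'pics/f2.png')
```

```text
xyz [0.0011 0.0443 0.0024] rot [ 0.0014 -0.0031 -0.0014] t 4.9 F [-0.2 -0.5 -1.1] w 0.177 tcp [0.5547 0.2216 0.1339]
```

View pics/f1.png

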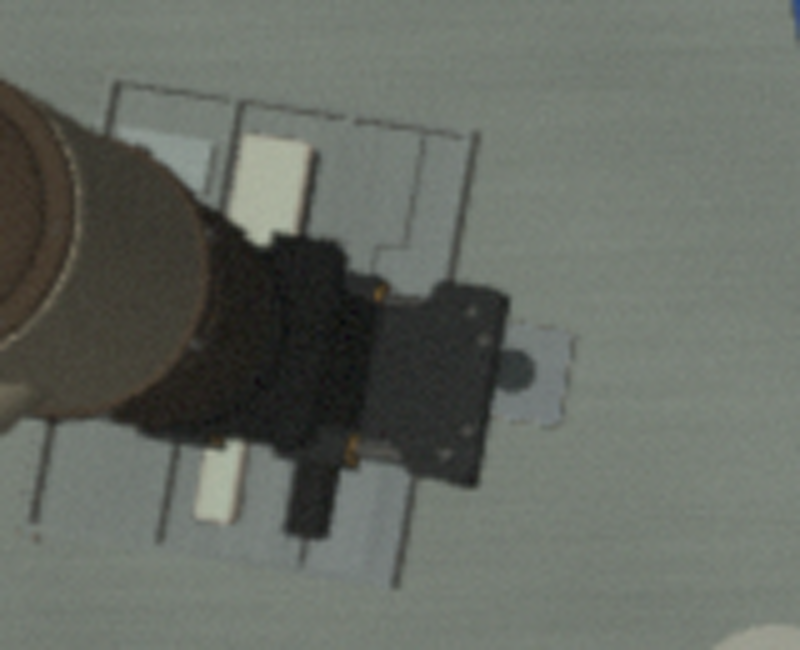

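View pics/f2.png

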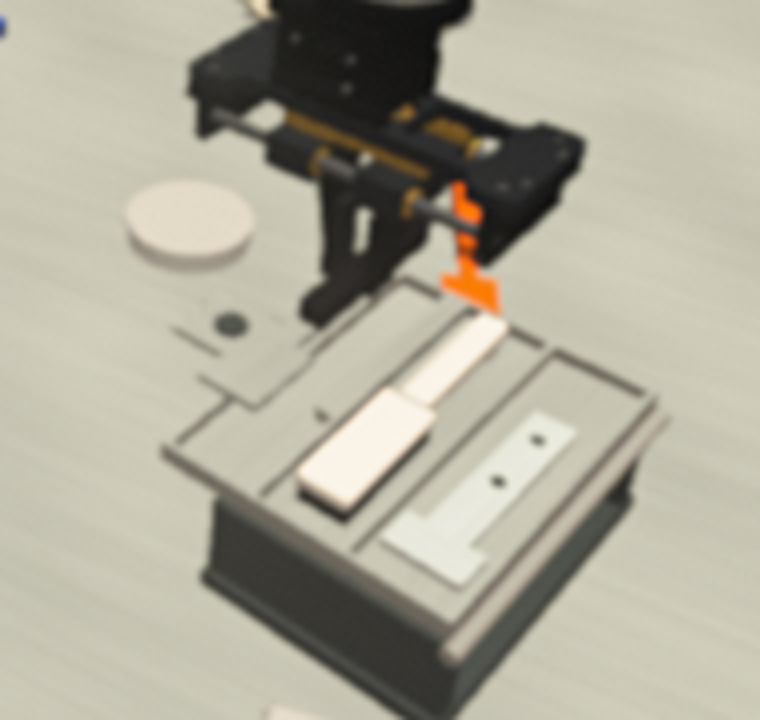

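Run:
```python
from h import *
ex=np.array([np.cos(np.radians(-10.4)),np.sin(np.radians(-10.4))]);ey=np.array([-ex[1],ex[0]])
s=np.array([.5562,.2238])
for n,x,y,z in(('handle end',308,537,.142),('bladeR far',422,140,.128),('bladeR near',408,246,.128)):
    p=onz('top',90+x/5-.4,110+y/5-.4,z)[:2]-s; print(n,p@ex,p@ey)
```

```text
handle end -0.06483974416981624 -0.00600003441311735
bladeR far 0.1128745930186708 -0.020237547061752438
bladeR near 0.06607564336022916 -0.022220641658079583
```

>>> move_arm:
  increments: "1 0.001 0 0.003 0 0 0; 1 0.001 0.01 0.003 0 0 0; 1 0.001 0.02 0.003 0 0 0; 1 0.001 0.03 0.003 0 0 0; 1 0.001 0.04 0.003 0 0 0; 1 0.001 0.043 0.003 0 0 0; 1 0.001 0.043 0.003 0 0 0; 1 0.001 0.043 0.003 0 0 0"

```text
time_s: 5.8
tcp_pos: [0.5569, 0.226, 0.0917]
ee_rot: [[0.983, 0.0, 0.182], [-0.182, 0.0, 0.983], [0.0, -1.0, 0.0]]
wrist_force: [-0.8, 0.2, -1.0]
gripper_width: 0.177
```

```bash
python3 -c "
from h import *
goto([.5562,.2238,.0885],-10.4)"
```

```text
xyz [-0.0003  0.0032 -0.0023] rot [-0.0002 -0.0015  0.0004] t 5.8 F [-0.8  0.2 -1. ] w 0.177 tcp [0.5569 0.226  0.0917]
```

>>> move_arm:
  increments: "1 0 0.003 -0.002 0 0 0; 1 0 0.003 -0.002 0 0 0; 1 0 0.003 -0.002 0 0 0"

```text
time_s: 6.1
tcp_pos: [0.5564, 0.2238, 0.0887]
ee_rot: [[0.983, 0.0, 0.182], [-0.182, 0.0, 0.983], [0.0, -1.0, 0.0]]
wrist_force: [-0.1, -0.5, -0.6]
gripper_width: 0.179
```

>>> move_arm:
  increments: "0.6 0 0 0 0 0 0; 0.35 0 0 0 0 0 0; 0.35 0 0 0 0 0 0; 0.35 0 -0.01 0 0 0 0; 0.35 0 -0.04 0 0 0 0; 0.35 0 -0.08 0 0 0 0; 0.35 0 -0.13 0 0 0 0; 0.35 0 -0.15 0 0 0 0"

```text
time_s: 6.9
tcp_pos: [0.5584, 0.2247, 0.2453]
ee_rot: [[0.983, 0.009, 0.181], [-0.181, 0.004, 0.983], [0.008, -1.0, 0.006]]
wrist_force: [1.0, -0.0, 0.4]
gripper_width: 0.327
```

Run:
```python
from h import *
d=np.array([-.459,.888]); print('jack yaw')
# tool z along jack y axis (either way): tool x along jack x or opposite
goto([.4714,-.278,.16],116.8); goto([.4714,-.278,.16],-63.2); print(sense()['joints'])
p,_=capture('scene'); np.save('pics/scene4.npy',p); crop('pics/scene4.npy',280,170,470,350,4,'pics/g2.png')
```

```text
jack yaw
xyz [ 0.0049  0.0824 -0.5106] rot [ 0.0059 -2.221   0.0111] t 6.9 F [ 1.  -0.   0.4] w 0.327 tcp [0.5584 0.2247 0.2453]
xyz [ 0.0049  0.0824 -0.5106] rot [-0.0093  0.9206  0.0049] t 6.9 F [ 1.  -0.   0.4] w 0.327 tcp [0.5584 0.2247 0.2453]
[ 3.73784158e+01  1.86547373e+01 -1.36279273e+00  1.29957189e-01
 -6.94159436e+01 -1.37876350e+02]
```

View pics/g2.png

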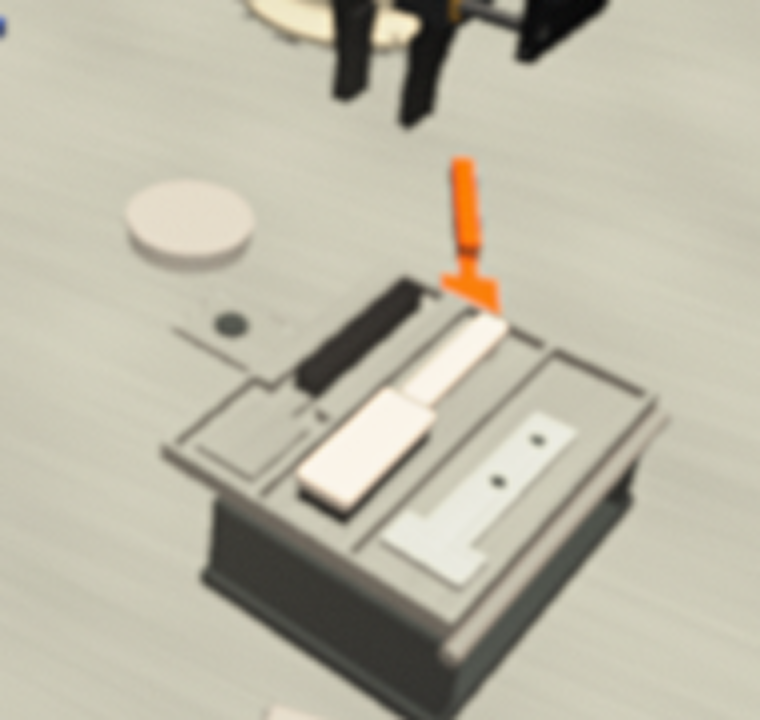

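The spatula lies in the keyed slot, blade in the wide end, with the handle at scene crop (360,335). Next is the jack. Joint 6's range means the tool x must point towards the saddle.

>>> move_arm:
  increments: "0 0 0 -0.035 0 -0.14 0; 0 0 0 -0.07 0 -0.28 0; 0 0 0 -0.11 0 -0.42 0; 0 0 0 -0.15 0 -0.56 0; -1 0 0 -0.19 0 -0.7 0; -1 0 0 -0.23 0 -0.84 0; -1 0 0 -0.27 0 -0.98 0; -1 0 0 -0.31 0 -1.12 0"

```text
time_s: 7.75
tcp_pos: [0.4992, -0.0824, 0.2393]
ee_rot: [[0.587, 0.001, -0.809], [0.809, 0.0, 0.587], [0.001, -1.0, -0.001]]
wrist_force: [0.6, -0.2, 0.2]
gripper_width: 0.776
```

Run:
```python
from h import *
goto([.4714,-.278,.2],116.8); print(sense()['joints'])
```

```text
xyz [-0.1747  0.0392 -0.0924] rot [ 1.0000e-03 -1.0956e+00  1.0000e-04] t 7.75 F [ 0.6 -0.2  0.2] w 0.776 tcp [ 0.4992 -0.0824  0.2393]
[ 9.04083489e+00  9.63434496e+00 -1.44047006e+01  6.02332585e-03
 -6.59044725e+01 -4.50174241e+01]
```

>>> move_arm:
  increments: "-1 -0.022 0 -0.012 0 -0.14 0; -1 -0.044 0 -0.023 0 -0.28 0; -1 -0.066 0 -0.035 0 -0.42 0; -1 -0.087 0 -0.046 0 -0.56 0; -1 -0.11 0 -0.058 0 -0.7 0; -1 -0.131 0 -0.07 0 -0.84 0; -1 -0.153 0 -0.081 0 -0.98 0; -1 -0.175 0 -0.092 0 -1.096 0"

```text
time_s: 8.55
tcp_pos: [0.47, -0.2774, 0.2391]
ee_rot: [[-0.45, 0.001, -0.893], [0.893, -0.0, -0.45], [-0.0, -1.0, -0.0]]
wrist_force: [0.2, 0.3, -0.6]
gripper_width: 0.997
```

>>> move_arm:
  increments: "-1 0 0 0 0 0 0; -1 0 0 0 0 0 0; -1 0 0 0 0 0 0"

```text
time_s: 8.85
tcp_pos: [0.4703, -0.2758, 0.2388]
ee_rot: [[-0.445, 0.0, -0.895], [0.895, 0.0, -0.445], [0.0, -1.0, -0.0]]
wrist_force: [-0.4, 0.3, -0.3]
gripper_width: 0.998
```

Run:
```python
from h import *
goto([.4714,-.278,.12],116.8)
for n in("scene","top"):
    p,d=capture(n); np.save(f"pics/{n}5.npy",p); np.save(f"pics/{n}5_d.npy",d)
crop('pics/top5.npy',90,110,220,240,5,'pics/i1.png')
crop('pics/scene5.npy',150,100,320,230,4,'pics/i2.png')
```

```text
xyz [-0.0024  0.1188  0.    ] rot [ 0.0002 -0.0062  0.    ] t 8.85 F [-0.4  0.3 -0.3] w 0.998 tcp [ 0.4703 -0.2758  0.2388]
```

View pics/i1.png

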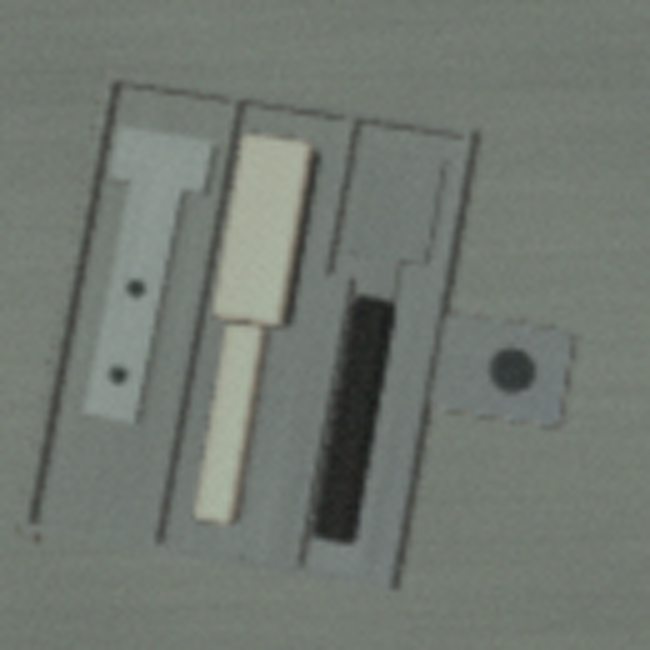

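View pics/i2.png

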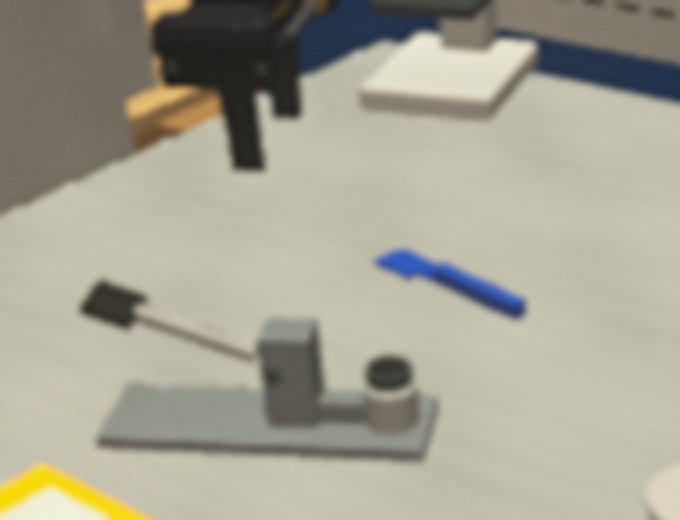

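The crop shows the spatula in the slot, handle at (152,196). Next I measure its pose numerically, and the jack's block from the scene view.

Run:
```python
from h import *
im=np.load('pics/top5.npy').astype(int).sum(2); m=(im[165:222,148:172]<150).astype(np.uint8)
n,l,s,c=cv2.connectedComponentsWithStats(m); i=1+np.argmax(s[1:,4]); ys,xs=np.where(l==i)
P=np.array([onz('top',u+148,v+165,.096)[:2] for u,v in zip(xs,ys)]); 
th=np.radians(-10.4);ex=np.array([np.cos(th),np.sin(th)]);ey=np.array([-ex[1],ex[0]])
q=(P-[.5562,.2238]); X=q@ex;Y=q@ey; print(len(P),X.min(),X.max(),Y.mean(),np.polyfit(X,Y,1)[0])
d=np.load('pics/top5_d.npy')
u,v=proj('top',[.5562-.03,.2238+.004,.096]).round().astype(int); print('handle z',[dep('top',d,u+k,v)[2] for k in(-1,0,1)])
# scene: block top corners (crop/4)
for x,y in((260,330),(272,342),(316,338),(313,320)): print(onz('scene',150+x/4-.4,100+y/4-.4,.09))
print('sad',onz('scene',150+389/4-.4,100+374/4-.4,.06))
```

```text
362 -0.06235783415754716 0.043891496416721486 -0.0024461537644429312 0.0014528644656879237
handle z [np.float64(0.0955591313787787), np.float64(0.09486330153428091), np.float64(0.09616887106130212)]
[ 0.48486084 -0.29557943  0.09      ]
[ 0.49387053 -0.27557168  0.09      ]
[ 0.47200646 -0.25161114  0.09      ]
[ 0.45187261 -0.27168397  0.09      ]
sad [ 0.44593805 -0.20586321  0.06      ]
```

>>> move_arm:
  increments: "-1 -0.002 0.03 0 0 -0.006 0; -1 -0.002 0.06 0 0 -0.006 0; -1 -0.002 0.09 0 0 -0.006 0; -1 -0.002 0.11 0 0 -0.006 0; -1 -0.002 0.11 0 0 -0.006 0; -1 -0.002 0.11 0 0 -0.006 0"

```text
time_s: 9.55
tcp_pos: [0.4718, -0.278, 0.1291]
ee_rot: [[-0.452, 0.0, -0.892], [0.892, -0.001, -0.452], [-0.001, -1.0, 0.0]]
wrist_force: [-0.9, 0.4, 0.5]
gripper_width: 1.001
```

Run:
```python
from h import *
goto([.4714,-.278,.057],116.8)
p,d=capture("scene"); np.save("pics/scene6.npy",p)
crop('pics/scene6.npy',150,120,300,230,5,'pics/k2.png')
p,d=capture("top"); np.save("pics/top6.npy",p)
crop('pics/top6.npy',320,165,470,265,5,'pics/k1.png')
```

```text
xyz [0.0002 0.0721 0.0004] rot [-0.      0.0013 -0.0007] t 9.55 F [-0.9  0.4  0.5] w 1.001 tcp [ 0.4718 -0.278   0.1291]
```

View pics/k2.png

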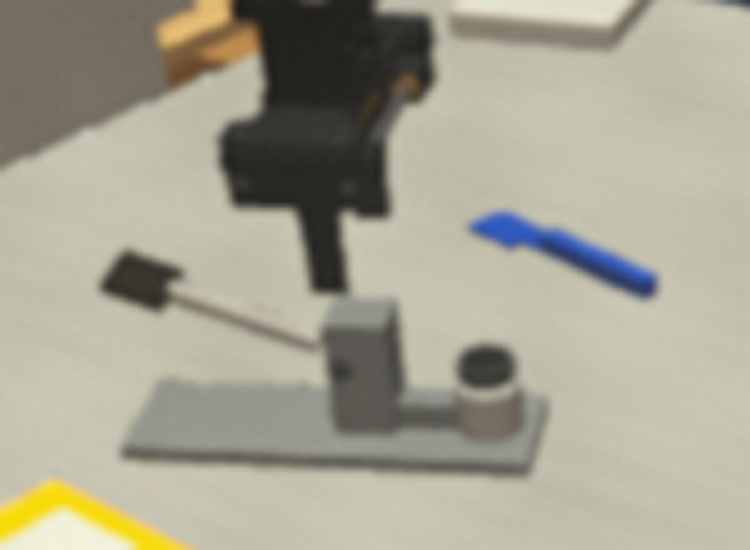

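View pics/k1.png

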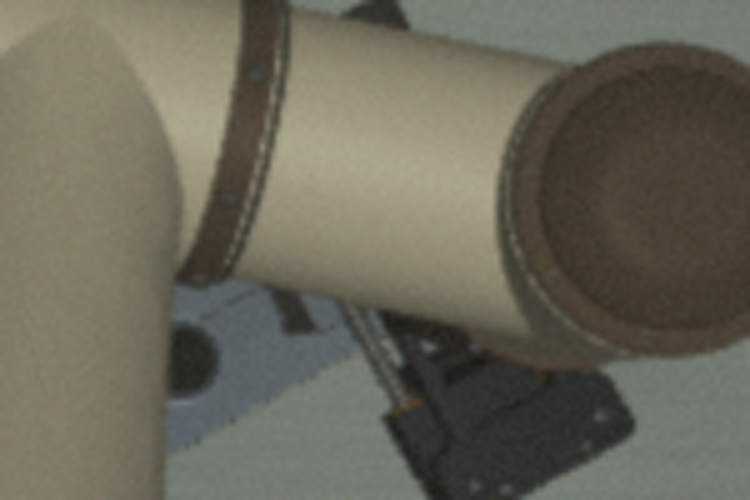

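Run:
```python
from h import *
for k in (.0435,.0585): print((proj('scene',[.4718+k*.892,-.278+k*.452,.1291])-[150,120])*5)
for p in ([.4377,-.2108,.06],[.4459,-.2059,.06]): print((proj('scene',p)-[150,120])*5)
print(proj('scene',[.5687,.156,.081]))
print((proj('top',[.4377,-.2108,.06])-[320,165])*5)
```

```text
[333.44918678 286.14554231]
[326.52881255 298.81166824]
[486.21797688 357.36156367]
[484.24080585 365.4558503 ]
[337.24290725 251.01985986]
[176.93258143 360.10866644]
```

>>> move_arm:
  increments: "-1 0 0.025 0 0 0 0; -1 0 0.05 0 0 0 0; -1 0 0.07 0 0 0 0; -1 0 0.071 0 0 0 0; -1 0 0.071 0 0 0 0; -0.4 0 0.071 0 0 0 0; -0.1 0 0.071 0 0 0 0; 0 0 0.071 0 0 0 0"

```text
time_s: 10.45
tcp_pos: [0.4718, -0.2784, 0.0586]
ee_rot: [[-0.451, 0.002, -0.892], [0.892, -0.001, -0.451], [-0.001, -1.0, -0.002]]
wrist_force: [-1.0, 0.1, 0.3]
gripper_width: 0.812
```

>>> move_arm:
  increments: "0.1 0 0 0 0 0 0; 0.1 0 0 0 0 0 0; 0.2 0 0 0 0 0 0; 1 0 0 0 0 0 0; 1 0 0 0 0 0 0; 1 0 0 0 0 0 0"

```text
time_s: 11.05
tcp_pos: [0.4719, -0.2781, 0.0576]
ee_rot: [[-0.451, 0.001, -0.892], [0.892, -0.0, -0.451], [-0.001, -1.0, -0.001]]
wrist_force: [2.3, 2.0, -0.4]
gripper_width: 0.414
```

Run:
```python
from h import *
goto([.4714,-.278,.057],116.8)
```

```text
xyz [0.0003 0.0006 0.0005] rot [ 0.0011  0.0004 -0.0007] t 11.05 F [ 2.3  2.  -0.4] w 0.414 tcp [ 0.4719 -0.2781  0.0576]
```

>>> move_arm:
  increments: "1 0 -0.005 0 0 0 0; 1 0 -0.012 0 0 0 0; 1 0 -0.02 0 0 0 0; 1 0 -0.03 0 0 0 0; 1 0 -0.03 0 0 0 0; 1 0 -0.03 0 0 0 0"

```text
time_s: 11.65
tcp_pos: [0.4712, -0.2782, 0.088]
ee_rot: [[-0.451, 0.001, -0.893], [0.893, 0.0, -0.451], [-0.0, -1.0, -0.001]]
wrist_force: [-0.4, 0.1, -8.3]
gripper_width: 0.412
```

Run:
```python
from h import *
goto([.4714,-.278,.087],116.8)
p,d=capture("scene"); np.save("pics/scene7.npy",p)
crop('pics/scene7.npy',150,120,300,230,5,'pics/l2.png')
```

```text
xyz [ 0.0001  0.001  -0.0002] rot [ 0.0007 -0.0001 -0.0003] t 11.65 F [-0.4  0.1 -8.3] w 0.412 tcp [ 0.4712 -0.2782  0.088 ]
```

View pics/l2.png

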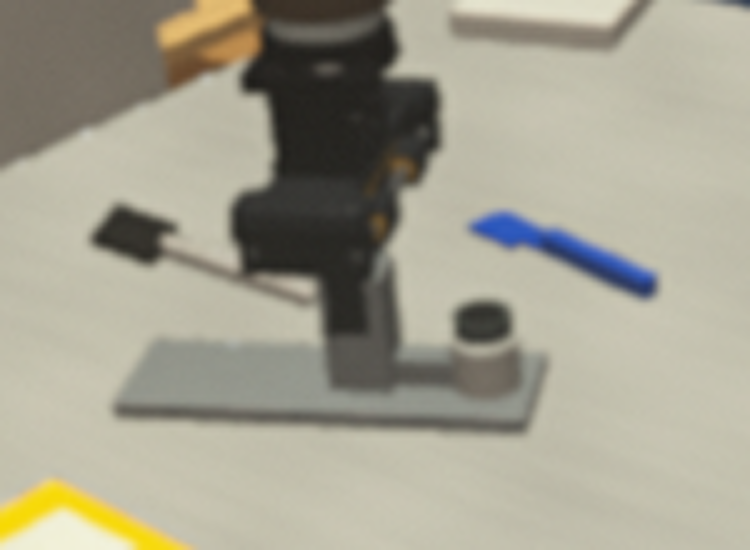

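Run:
```python
from h import *
goto([.539,-.0064,.088],79.6)
```

```text
xyz [ 0.2117 -0.0004 -0.1833] rot [-3.000e-04  6.491e-01  5.000e-04] t 11.7 F [-0.2 -0.3 -7.1] w 0.411 tcp [ 0.4708 -0.278   0.0875]
```

>>> move_arm:
  increments: "1 0.01 0 -0.015 0 0.05 0; 1 0.03 0 -0.035 0 0.13 0; 1 0.055 0 -0.06 0 0.22 0; 1 0.085 0 -0.085 0 0.32 0; 1 0.12 0 -0.115 0 0.42 0; 1 0.155 0 -0.145 0 0.52 0; 1 0.185 0 -0.168 0 0.6 0; 1 0.205 0 -0.18 0 0.64 0"

```text
time_s: 12.5
tcp_pos: [0.5403, -0.0112, 0.0874]
ee_rot: [[0.171, 0.001, -0.985], [0.985, 0.0, 0.171], [0.001, -1.0, -0.001]]
wrist_force: [0.1, 0.7, -7.1]
gripper_width: 0.409
```

>>> move_arm:
  increments: "1 0.003 0 0 0 0.009 0; 1 0.003 0 0 0 0.009 0; 1 0.003 0 0 0 0.009 0; 1 0.003 0 0 0 0.009 0"

```text
time_s: 12.9
tcp_pos: [0.5395, -0.0121, 0.0873]
ee_rot: [[0.181, -0.001, -0.983], [0.983, -0.0, 0.181], [-0.0, -1.0, 0.001]]
wrist_force: [-1.3, -0.1, -7.5]
gripper_width: 0.413
```

Run:
```python
from h import *
goto([.539,-.0064,.062],79.6)
for n in("scene","top"):
    p,d=capture(n); np.save(f"pics/{n}8.npy",p); np.save(f"pics/{n}8_d.npy",d)
crop('pics/top8.npy',160,130,320,260,5,'pics/m1.png')
crop('pics/scene8.npy',200,150,400,300,4,'pics/m2.png')
```

```text
xyz [0.0055 0.0253 0.0015] rot [-0.0007 -0.0008 -0.0003] t 12.9 F [-1.3 -0.1 -7.5] w 0.413 tcp [ 0.5395 -0.0121  0.0873]
```

View pics/m1.png

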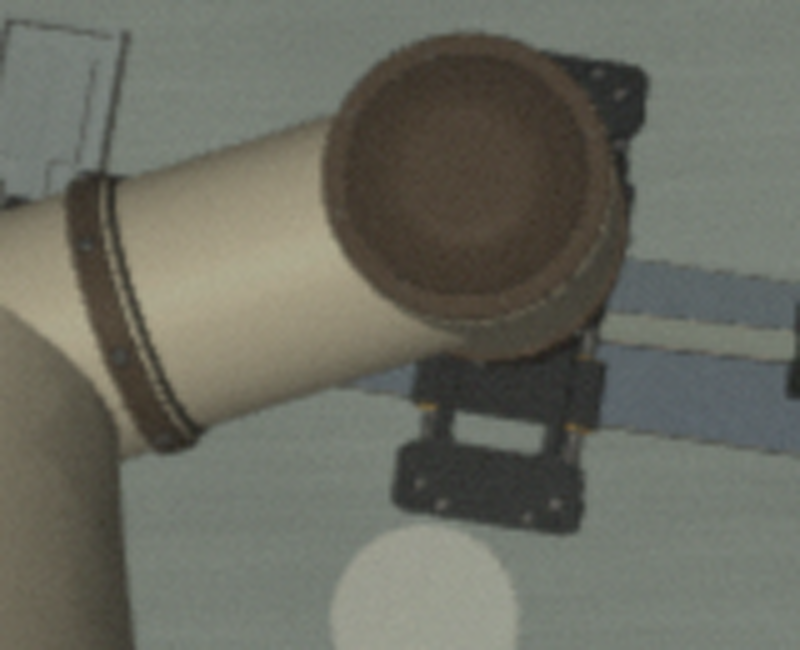

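View pics/m2.png

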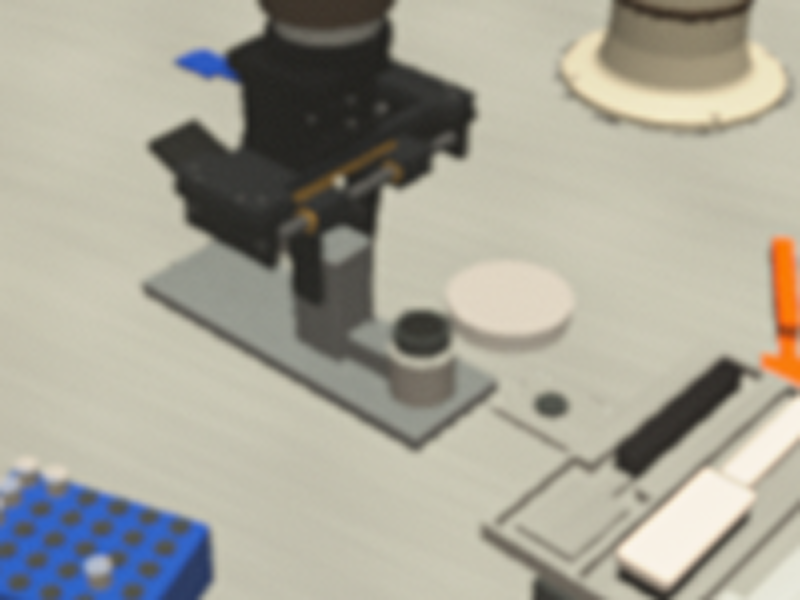

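Run:
```python
from h import *
g=np.load('pics/scene8.npy').astype(int).sum(2)
def bl(x0,y0,x1,y1,t):
    m=(g[y0:y1,x0:x1]<t).astype(np.uint8); n,l,s,c=cv2.connectedComponentsWithStats(m); i=1+np.argmax(s[1:,4]); return c[i]+[x0,y0],s[i]
a,s1=bl(292,220,316,241,180); b,s2=bl(325,242,350,262,250); print(a,s1,b,s2)
S=onz('scene',*a,.090); D=onz('scene',*b,.082); print(S,D)
d=(D-S)[:2]; t=np.radians(79.6); print('need along',d@[np.cos(t),np.sin(t)],'across',d@[-np.sin(t),np.cos(t)])
# predicted from TCP
print('pred saddle',np.array([.5395,-.0121])+.075*np.array([.181,.983]),'pad .5687 .156')
```

```text
[304.80487805 231.04878049] [ 8  9 10  5 41] [337.14285714 250.92857143] [10  8  5  3 14]
[0.55264106 0.05950798 0.09      ] [0.56964662 0.15615239 0.082     ]
need along 0.09812651450757331 across 0.0007199794744446673
pred saddle [0.553075 0.061625] pad .5687 .156
```

>>> move_arm:
  increments: "1 0 0.008 0 0 0 0; 1 0.01 0.016 0 0 0 0; 1 0.025 0.023 0 0 0 0; 1 0.04 0.023 0 0 0 0; 1 0.055 0.023 0 0 0 0; 1 0.06 0.023 0 0 0 0; 1 0.06 0.023 0 0 0 0; 1 0.06 0.023 0 0 0 0"

```text
time_s: 13.8
tcp_pos: [0.5505, 0.0482, 0.0647]
ee_rot: [[0.18, -0.0, -0.984], [0.984, -0.0, 0.18], [-0.0, -1.0, 0.0]]
wrist_force: [-0.6, -0.6, -7.4]
gripper_width: 0.407
```

Run:
```python
from h import *
goto([.5557,.0828,.064],79.6)
for n in("scene","top"):
    p,d=capture(n); np.save(f"pics/{n}9.npy",p); np.save(f"pics/{n}9_d.npy",d)
crop('pics/scene9.npy',220,150,400,290,4,'pics/n2.png')
```

```text
xyz [0.035  0.0007 0.0011] rot [-0.0002  0.001  -0.0001] t 13.8 F [-0.6 -0.6 -7.4] w 0.407 tcp [0.5505 0.0482 0.0647]
```

View pics/n2.png

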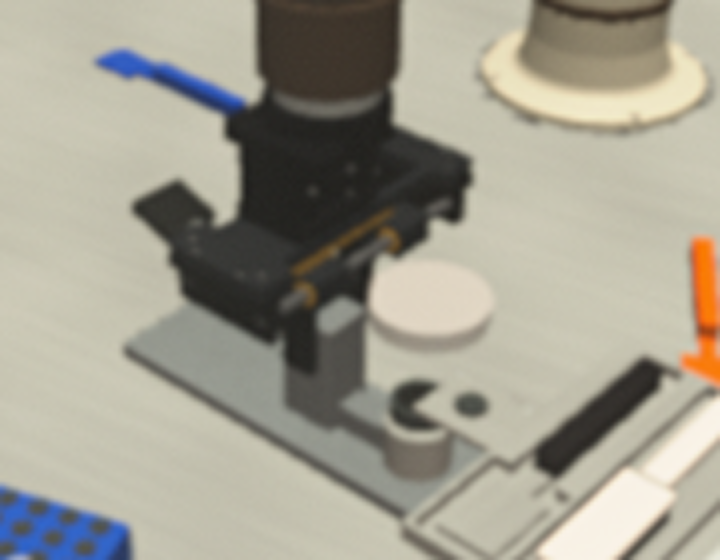

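Run:
```python
from h import *
S=onz('scene',220+419/4-.4,150+404/4-.4,.068); D=onz('scene',220+471/4-.4,150+404/4-.4,.082); print(S,D)
d=(D-S)[:2]; t=np.radians(79.6); print('need along',d@[np.cos(t),np.sin(t)],'across',d@[-np.sin(t),np.cos(t)])
```

```text
[0.56898092 0.12320652 0.068     ] [0.568333   0.15602278 0.082     ]
need along 0.03216016883869507 across 0.006561241408053567
```

>>> move_arm:
  increments: "1 0.008 0 0.001 0 0 0; 1 0.018 0 0.002 0 0 0; 1 0.028 0 0.002 0 0 0; 1 0.034 0 0.002 0 0 0; 1 0.034 0 0.002 0 0 0; 1 0.034 0 0.002 0 0 0; 1 0.034 0.003 0.002 0 0 0; 1 0.034 0.005 0.002 0 0 0"

```text
time_s: 14.7
tcp_pos: [0.5546, 0.0814, 0.0592]
ee_rot: [[0.18, -0.0, -0.984], [0.984, -0.0, 0.18], [-0.0, -1.0, 0.0]]
wrist_force: [0.3, -0.1, -6.4]
gripper_width: 0.41
```

Run:
```python
from h import *
goto([.5557,.0828,.057],79.6)
p,d=capture("scene"); np.save("pics/scene10.npy",p)
crop('pics/scene10.npy',220,150,400,290,4,'pics/o2.png')
```

```text
xyz [ 0.0016  0.0022 -0.0009] rot [-0.0005  0.     -0.0002] t 14.7 F [ 0.3 -0.1 -6.4] w 0.41 tcp [0.5546 0.0814 0.0592]
```

View pics/o2.png

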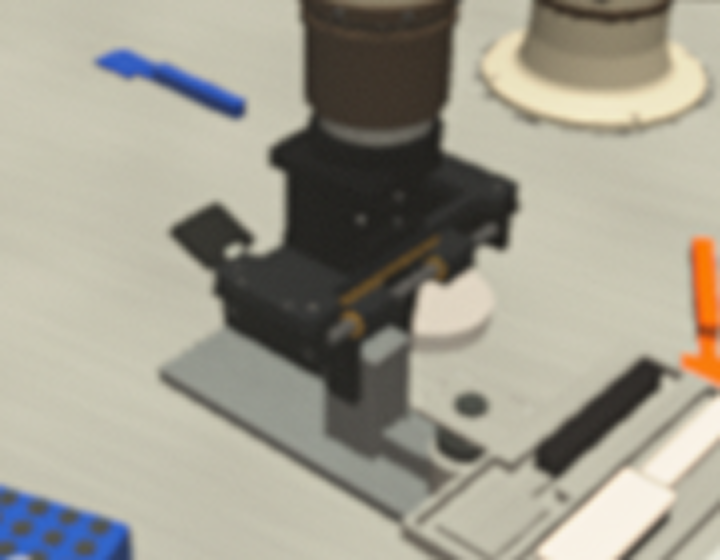

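>>> move_arm:
  increments: "1 0.0015 0.001 0 0 0 0; 1 0.0015 0.002 0 0 0 0; 1 0.0015 0.003 0 0 0 0; 1 0.0015 0.003 0 0 0 0; 1 0.0015 0.003 0 0 0 0"

```text
time_s: 15.25
tcp_pos: [0.5552, 0.0831, 0.0575]
ee_rot: [[0.18, 0.0, -0.984], [0.984, -0.0, 0.18], [-0.0, -1.0, -0.0]]
wrist_force: [-3.6, 0.6, 4.6]
gripper_width: 0.408
```

Run:
```python
from h import *
goto([.5557,.0828,.057],79.6)
```

```text
xyz [-0.0002  0.0005 -0.0006] rot [ 0.0004  0.0009 -0.0002] t 15.25 F [-3.6  0.6  4.6] w 0.408 tcp [0.5552 0.0831 0.0575]
```

>>> move_arm:
  increments: "0.1 0 -0.001 0 0 0 0; -0.2 0 -0.001 0 0 0 0; -0.4 0 -0.001 0 0 0 0; -0.4 0 -0.001 0 0 0 0; -0.4 0 -0.02 0 0 0 0; -0.4 0 -0.05 0 0 0 0; -0.4 0 -0.085 0 0 0 0; -0.4 0 -0.12 0 0 0 0"

```text
time_s: 16.05
tcp_pos: [0.5551, 0.0832, 0.1776]
ee_rot: [[0.18, -0.0, -0.984], [0.984, -0.0, 0.18], [-0.0, -1.0, -0.0]]
wrist_force: [0.2, -0.1, 1.1]
gripper_width: 0.698
```

>>> move_arm:
  increments: "0 -0.03 -0.03 0 0 0 0; 0.5 -0.07 -0.03 0 0 0 0; 1 -0.11 -0.03 0 0 0 0; 1 -0.15 -0.03 0 0 0 0; 1 -0.19 -0.03 0 0 0 0; 1 -0.23 -0.03 0 0 0 0; 1 -0.27 -0.03 0 0 0 0; 1 -0.29 -0.03 0 0 0 0"

```text
time_s: 16.85
tcp_pos: [0.5023, -0.2045, 0.2066]
ee_rot: [[0.182, 0.0, -0.983], [0.983, -0.0, 0.182], [-0.0, -1.0, -0.0]]
wrist_force: [-0.3, 0.1, -0.5]
gripper_width: 0.065
```

Run:
```python
from h import *
goto([.53,-.055,.14],79.6)
for n in("scene","top"):
    p,d=capture(n); np.save(f"pics/{n}11.npy",p); np.save(f"pics/{n}11_d.npy",d)
crop('pics/top11.npy',140,110,320,240,4.4,'pics/p1.png')
crop('pics/scene11.npy',200,150,400,300,4,'pics/p2.png')
```

```text
xyz [0.1521 0.0665 0.    ] rot [ 0.0005 -0.0018 -0.0002] t 16.85 F [-0.3  0.1 -0.5] w 0.065 tcp [ 0.5023 -0.2045  0.2066]
```

View pics/p1.png

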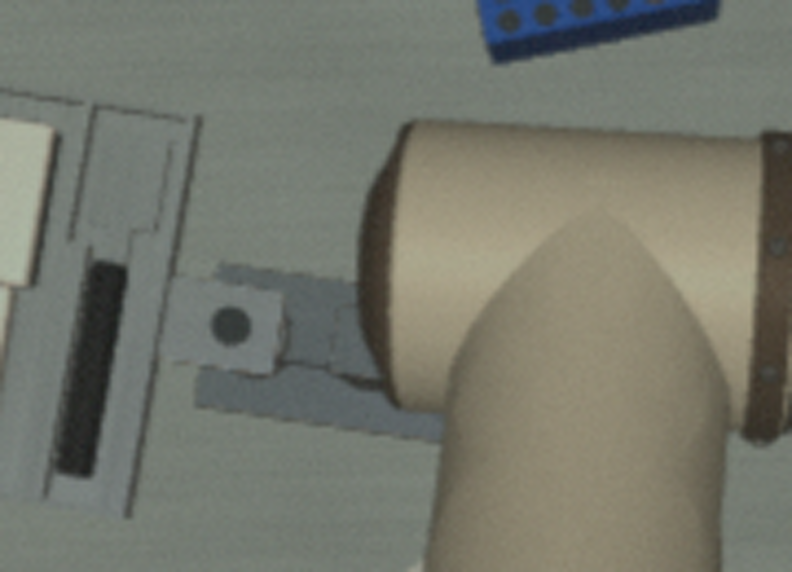

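View pics/p2.png

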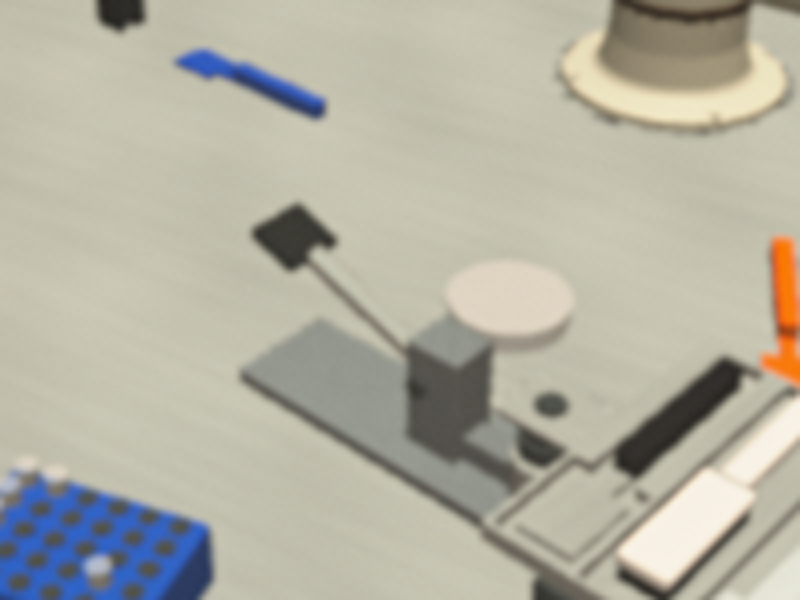

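Run:
```python
from h import *
C=lambda x,y,z:onz('top',140+x/4.4-.4,110+y/4.4-.4,z)[:2]
a=C(218,263,.012);b=C(198,405,.012);D=C(231,325,.081); e=C(440,441,.012)
dv=b-a; ang=np.degrees(np.arctan2(*(e-b)[::-1])); t=np.radians(79.6)
d=np.array([np.cos(t),np.sin(t)]); S=(a+b)/2-.03*d; print(a,b,np.linalg.norm(dv),'edge ang',ang+180,'front normal',np.degrees(np.arctan2(*dv[::-1]))+270,'saddle',S,'disc',D,'diff',D-S)
print('from tcp', np.array([.5552,.0831])+.075*d)
X=lambda x,y,z:onz('scene',200+x/4-.4,150+y/4-.4,z)
print('blk',np.mean([X(405,344,.09),X(450,318,.09),X(493,347,.09),X(450,369,.09)],0))
P=np.mean([X(252,235,.11),X(298,204,.11),X(337,241,.11),X(291,271,.11)],0); print('press pad',P, 'pred',S-.2155*d)
```

```text
[0.6134754  0.17798308] [0.53517785 0.18989634] 0.07919868333135936 edge ang 79.85142761780959 front normal 441.348594435015 saddle [0.56891105 0.15443257] disc [0.56886204 0.15587038] diff [-4.90108641e-05  1.43781291e-03]
from tcp [0.56873894 0.15686786]
blk [0.55940983 0.0834674  0.09      ]
press pad [ 0.53711407 -0.04427667  0.11      ] pred [ 0.53000918 -0.05752709]
```

Saddle is within about 2 mm of the pad in the top view. Next I press the handle.

Run:
```python
from h import *
goto([.5312,-.0502,.125],79.6)
```

```text
xyz [ 0.1567  0.0813 -0.    ] rot [ 0.0002 -0.0033 -0.0002] t 16.95 F [ 0.4  1.2 -0.1] w 0.024 tcp [ 0.5024 -0.2042  0.2064]
```

>>> move_arm:
  increments: "1 0.04 0 0 0 0 0; 1 0.08 0 0 0 0 0; 1 0.12 0 0 0 0 0; 1 0.15 0.02 0 0 0 0; 1 0.157 0.05 0 0 0 0; 1 0.157 0.075 0 0 0 0; 1 0.157 0.08 0 0 0 0; 1 0.157 0.08 0 0 0 0"

```text
time_s: 17.75
tcp_pos: [0.531, -0.0471, 0.1261]
ee_rot: [[0.179, -0.001, -0.984], [0.984, -0.001, 0.179], [-0.001, -1.0, 0.001]]
wrist_force: [-0.8, -0.7, -0.0]
gripper_width: 0.004
```

Run:
```python
from h import *
goto([.5312,-.0502,.11],79.6)
p,d=capture("scene"); np.save("pics/scene12.npy",p)
crop('pics/scene12.npy',200,150,400,300,4,'pics/q2.png')
```

```text
xyz [-0.003   0.0161 -0.0007] rot [-0.0012  0.0015 -0.0008] t 17.75 F [-0.8 -0.7 -0. ] w 0.004 tcp [ 0.531  -0.0471  0.1261]
```

View pics/q2.png

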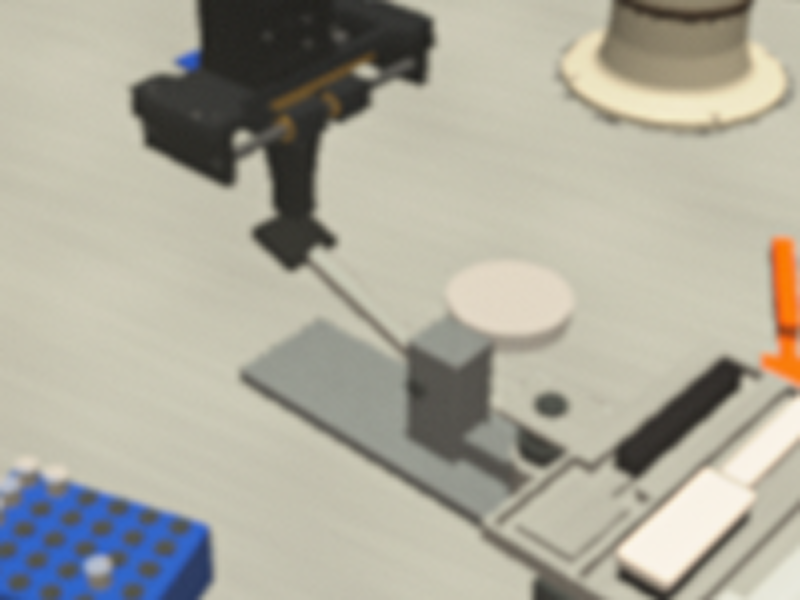

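>>> move_arm:
  increments: "1 -0.003 0.008 0 0 0 0; 1 -0.003 0.014 0 0 0 0; 1 -0.003 0.02 0 0 0 0; 1 -0.003 0.026 0 0 0 0; 1 -0.004 0.032 0 0 0 0; 1 -0.005 0.038 0 0 0 0; 1 -0.005 0.044 0 0 0 0; 1 -0.006 0.05 0 0 0 0"

```text
time_s: 18.6
tcp_pos: [0.5303, -0.0542, 0.0769]
ee_rot: [[0.179, 0.0, -0.984], [0.984, -0.001, 0.179], [-0.001, -1.0, -0.001]]
wrist_force: [-1.5, -2.6, 6.2]
gripper_width: 0.006
```

Run:
```python
from h import *
goto([.5312,-.0502,.047],79.6)
p,d=capture("scene"); np.save("pics/scene13.npy",p)
crop('pics/scene13.npy',200,150,400,300,4,'pics/r2.png')
```

```text
xyz [ 0.0042  0.0299 -0.0001] rot [ 0.0005  0.0012 -0.0011] t 18.6 F [-1.5 -2.6  6.2] w 0.006 tcp [ 0.5303 -0.0542  0.0769]
```

View pics/r2.png

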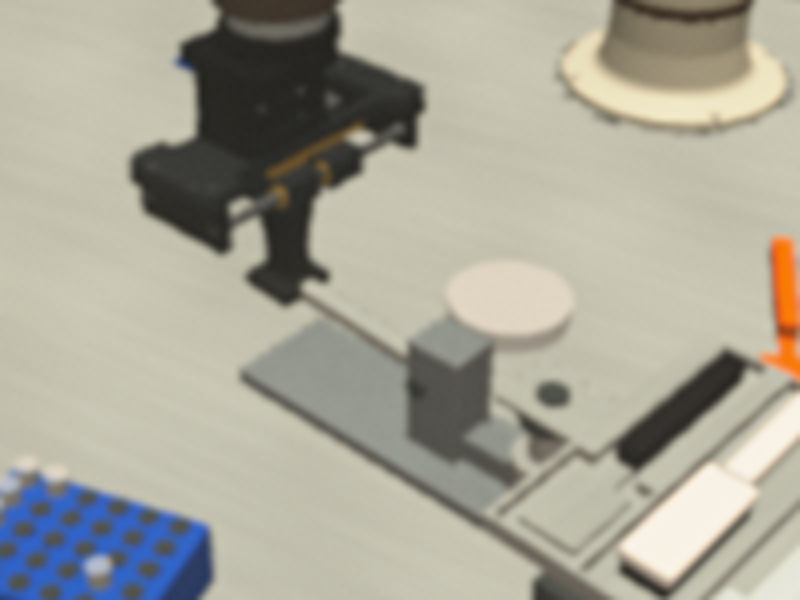

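>>> move_arm:
  increments: "1 0 0.005 0 0 0 0; 1 0 0.01 0 0 0 0; 1 0 0.014 0 0 0 0; 1 0 0.018 0 0 0 0; 1 0 0.021 0 0 0 0; 1 0 0.024 0 0 0 0; 1 0 0.027 0 0 0 0; 1 0 0.028 0 0 0 0"

```text
time_s: 19.45
tcp_pos: [0.5303, -0.0543, 0.0491]
ee_rot: [[0.18, 0.0, -0.984], [0.984, -0.001, 0.18], [-0.001, -1.0, -0.001]]
wrist_force: [-0.5, -3.3, 7.7]
gripper_width: 0.004
```

>>> move_arm:
  increments: "1 0 0.001 0 0 0 0; 1 0 0.002 0 0 0 0; 1 0 0.003 0 0 0 0; 1 0 0.003 0 0 0 0"

```text
time_s: 19.85
tcp_pos: [0.5304, -0.0542, 0.0476]
ee_rot: [[0.179, 0.001, -0.984], [0.984, -0.001, 0.179], [-0.001, -1.0, -0.001]]
wrist_force: [-4.1, -3.4, 16.4]
gripper_width: 0.004
```

>>> move_arm:
  increments: "1 0 0 0 0 0 0; 1 0 0 0 0 0 0; 1 0 0 0 0 0 0; 1 0 0 0 0 0 0; 1 0 0 0 0 0 0"

```text
time_s: 20.35
tcp_pos: [0.5304, -0.0542, 0.0476]
ee_rot: [[0.179, 0.001, -0.984], [0.984, -0.001, 0.179], [-0.001, -1.0, -0.001]]
wrist_force: [-4.5, -2.9, 16.5]
gripper_width: 0.003
```

Run:
```python
from h import *
goto([.5312,-.0502,.047],79.6)
for n in("scene","top"):
    p,d=capture(n); np.save(f"pics/{n}14.npy",p); np.save(f"pics/{n}14_d.npy",d)
crop('pics/scene14.npy',200,150,400,300,4,'pics/s2.png')
crop('pics/top14.npy',90,110,290,260,4,'pics/s1.png')
d=np.load('pics/top14_d.npy')
for x,y in((.5687,.156),(.56,.15),(.5687,.165)):
    u,v=proj('top',[x,y,.105]).round().astype(int); print(dep('top',d,u,v))
```

```text
xyz [ 0.004   0.0006 -0.    ] rot [ 0.0012  0.0016 -0.001 ] t 20.35 F [-4.5 -2.9 16.5] w 0.003 tcp [ 0.5304 -0.0542  0.0476]
[0.52732893 0.09138711 0.3852758 ]
[0.51999715 0.08681218 0.39211438]
[0.52742931 0.09750505 0.38586301]
```

View pics/s2.png

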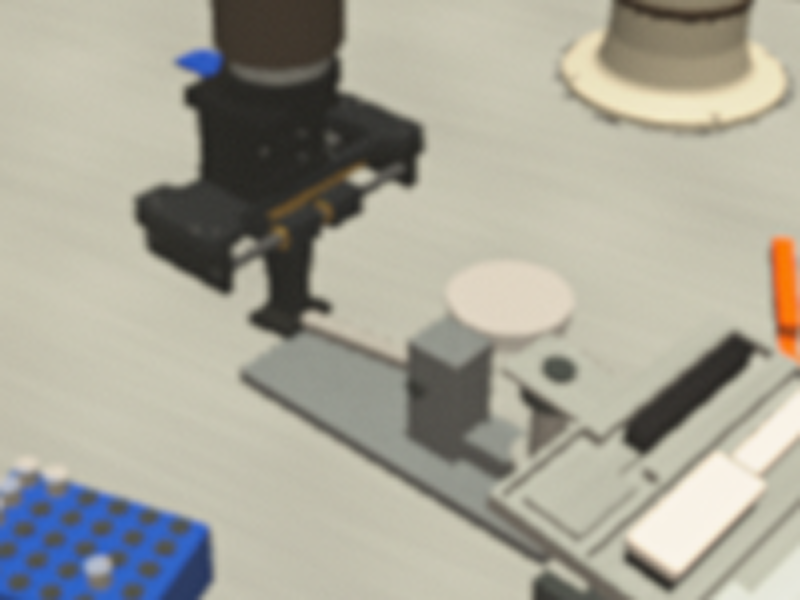

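View pics/s1.png

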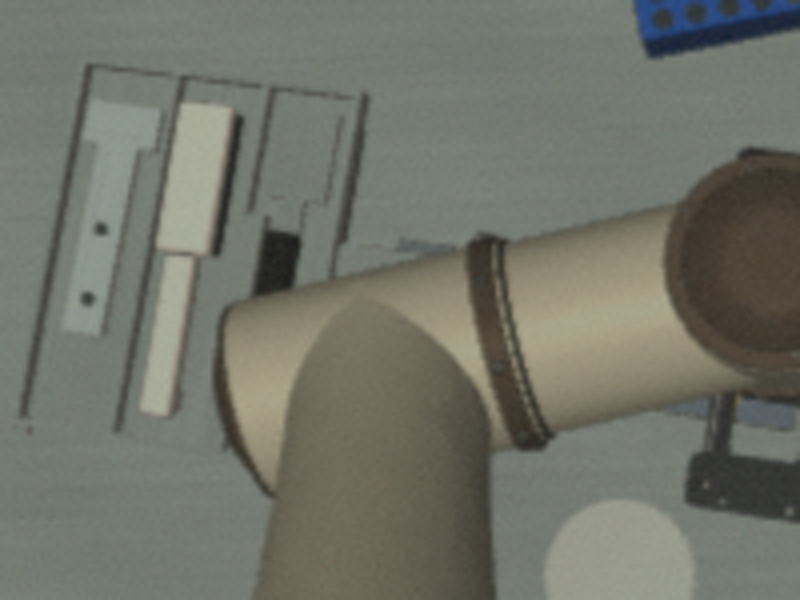

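Run:
```python
from h import *
u=200+560/4-.4;v=150+369/4-.4
for z in(.09,.1,.104,.108,.112,.12): print(z,onz('scene',u,v,z))
print(sense()['wrist_force'])
r.finish_job()
```

```text
0.09 [0.54577805 0.15002504 0.09      ]
0.1 [0.557556   0.15515195 0.1       ]
0.104 [0.56226718 0.15720271 0.104     ]
0.108 [0.56697836 0.15925347 0.108     ]
0.112 [0.57168954 0.16130424 0.112     ]
0.12 [0.5811119  0.16540576 0.12      ]
[-4.14759862 -2.97470458 17.24471488]
the job is handed in; nothing more can be done
```

I laid the spatula in the keyed slot, stood the jack under the ear, pumped the handle to its stop and handed the job in with the handle still held down. The clock showed about 20 s of the 72 s allowed. `r.finish_job()` reports no verdict, so the result below rests on my own checks.

- **Spatula:** the top view after release put it about 1 mm off along the slot and 2.4 mm off across it. It was parallel to within 0.002 rad, with the handle top at 95 to 96 mm (96 mm means flat). The blade was in the wide end.
- **Jack placing:** after release the top view put the saddle within about 2 mm of the lift pad. The jack looked upright and unmoved while the handle was pressed.
- **Lift:** the fingers held the press pad at 47.6 mm, against 47 mm fully down, with about 16 to 17 N at the wrist. The disc on the ear was at about 108 mm, so the lift pad was near 100 mm.
- **Other objects:** the final views showed the brush, bracket, dish and tube rack in place. The tip box was outside the last crops. The arm passed well above the tray, at about 0.38 m.

**Disagreements:**
- At the start, the scene camera put the jack 6 to 9 mm away from the top camera's estimate. I trusted the top camera, and the grasp came out centred.
- One hand-picked scene measurement of the saddle's sideways offset read 6.5 mm, against 1.5 mm from the robot pose. The later top-view check supported the smaller value.

**Not checked:** the arm hid the saddle and lift pad from the top camera at the end. That last check of the lift came from the scene view and the finger height only.

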